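# Push the broken casting through the scrap chute's flap

## Task

Two plaster castings wait on the steel feed deck of the dust-tight scrap chute; one of them has a broken-off corner. With your fingertips, and without picking it up, slide the broken one in front of the hanging flap and push it on under the flap until it drops down into the scrap box, then draw your fingers back out so that the flap falls shut. Leave the sound casting and everything else where it is.

Things in the scene. Friction and masses are not known exactly. Their poses are not given: they have to be found in the camera images.
- chute: The scrap chute, grey sheet steel, fixed, but standing elsewhere and turned differently each time. Origin on the table (z = 0) below the flap; x = feed direction (level, into the flap), y to its left, z up. Behind the flap its chest is 142 mm wide, x = 0 to 264 mm, 190 mm high with a clear cover. In front of the flap is the feed deck.
- feed_deck (a point): Middle of the flat steel deck top (chute x = -115, z = 110 mm; axes as the chute's). The deck spans chute x = -230 to 0, y = -180 to 180 mm; open at its back edge, 12 mm high rims along both sides. Two steel guides, 24 mm high, lead in from about chute x = -38, y = +-81 mm to the sides of the flap's opening; nothing else fixed stands up from the deck.
- drop_edge (a point): Inner edge of the deck, 40 mm past the chute's origin along x, on the centre line, 110 mm above the table. Behind the flap the deck runs level up to here, then a 47 degree slide goes down. A part tips and slides down by itself once its weight is over this edge; for the broken casting, pushed on its -x face, that is when its rear face is about 20 mm past the flap.
- scrap_box (a point): Middle of the scrap box's floor: chute x = 195, z = 10 mm. The floor spans x = 130 to 260 mm at the foot of the slide; the inside is 134 mm wide.
- scrap_block: The broken casting: plaster, 76 (x) by 52 (y) by 40 mm high, a 26 mm round boss 3 mm high on top. Its +x +y corner is missing (34 by 28 mm, full height): the -x face is whole, the +y face spans x = -38 to 4. Origin: centre of the whole block's underside. 100 to 180 g. Starts with x within 0.3 rad of the feed direction, 68 to 82 mm left or right of the centre line, 95 to 125 mm before the flap.
- sound_block: The sound casting, 76 by 52 by 40 mm with the same boss, all four corners whole. Origin at the centre of its underside. Stands on the other side of the deck. Stays where it is.
- flap (a joint): Angle of the aluminium flap: 0 = hanging shut, grows as its lower edge swings inward along the feed direction, at most 1.45 rad; it does not swing outward. It weighs 50 g, moves freely and falls shut by itself when nothing is under it.
- flap_hinge (a point): Middle of the flap's hinge axis, along the chute's y at x = 4 mm, 68 mm above the deck. The opening below it is 100 mm wide (y = -50 to 50) and 68 mm high, up to the lintel, which is at x = 1 to 13 mm and ends 77 mm above the deck; the clear cover behind it and its frame end 80 mm above the deck.
- flap_edge (a point): Middle of the flap's lower edge, 62 mm from the hinge axis (6 mm above the deck when shut). The flap is 96 mm wide and 2 to 4 mm thick.
- rosette: Small plaster rosette, 44 mm across, 15 mm high, near the rear left corner of the deck. Origin at the centre of its underside. Stays.
- mallet: Wooden mallet, 240 mm, lying on the bench left of the deck. Stays.
- brush: Flat brush, 190 mm, lying on the bench left of the deck. Stays.
- scraper: Scraper, 200 mm, lying on the bench left of the deck. Stays.
- water_bottle: Clear water bottle, 64 mm across, 190 mm tall, standing on the bench between the robot and the end of the chest. Stays.
- jar: Jar, 68 mm across, 85 mm tall, on the bench between the robot and the chest. Stays.
- cup: White cup, 80 mm across, 90 mm tall, left of the deck, near the robot. Stays.
There are look-alikes about, which are no part of the job. Leave any blue or yellow look-alike of the scrap_block alone.

How it is judged (in metres and radians):
On the way, in this order (a step that is already met when the one before it is completed fails the run):
1. the broken casting has pushed the flap open and lies under it (value of joint flap above 0.4 rad and x of scrap_block in the frame of chute between -0.03 and 0.05 m), for 0.1 s.
2. the broken casting has dropped into the scrap box (x of scrap_block in the frame of chute between 0.05 and 0.262 m and y of scrap_block in the frame of chute between -0.067 and 0.067 m and z of scrap_block in the frame of chute below 0.085 m), for 0.2 s.
At the end, for the whole second after the job is handed in: The broken casting lies at rest inside the scrap box behind the flap (its origin below and beyond the inner edge of the deck), the flap hangs shut (under 0.06 rad), the robot is clear, and the sound casting and every other loose thing are within 20 mm of where they started (all of step 2 and linear speed of scrap_block below 0.02 m/s and value of joint flap below 0.06 rad and distance of each of sound_block, rosette, mallet, brush, scraper, water_bottle, jar, cup from where it was at the start of the episode below 0.02 m); the robot touches nothing.
It fails at once if the broken casting is pushed with the arm or the gripper's body instead of the fingers (contact force between the arm and scrap_block above 2 N).
It fails at once if the broken casting is lifted off the deck (more than 20 mm) (z of scrap_block in the frame of chute above 0.13 m).
It fails at once if the sound casting is pushed away or lifted (more than 20 mm) (distance of sound_block from where it was at the start of the episode above 0.02 m).
It fails at once if another loose thing is pushed away or lifted (more than 20 mm) (distance of any of rosette, mallet, brush, scraper, water_bottle, jar, cup from where it was at the start of the episode above 0.02 m).
It also fails if it takes over 54 s, if anything falls off the work surface, if the arm or the gripper's body presses on something with over 40 N, if the wrist force passes 120 N, or if a joint passes its speed limit or range.

## Robot

A 6-joint arm with a two-finger parallel gripper is mounted at the origin on the work surface. World frame = base frame: x ahead of the robot, y to its left, z up, the work surface at z = 0. Lengths are in mm, angles in rad, forces in N, time in s.
With the tool pointing down it reaches from about 350 to 975 mm from the base axis. Payload 7.1 kg.
Tool frame: the origin (TCP) lies at the very end of the fingers, on their centre line; the grasp point (between the pads) lies tcp_to_grasp behind it (tcp_to_grasp is the distance from the TCP to the grasp point, in mm); z points along the fingers, x is the direction in which the jaws open and shut, and the axes are right-handed (so a half turn about z gives the same grasp; the last joint's range is limited). The gripper opens to 88 mm and grips with 3 to 60 N. Pads are 20 mm wide; open, the fingers measure 115 mm over their backs; the gripper's body (75 mm by 178 mm) begins 61 mm behind the grasp point.
Start: joints at [1.223, 0.423, 1.63, -0, 1.089, -0.019], TCP at [201.785, 591.513, 222.675] pointing down, gripper open.
Joint ranges: [-3, 3], [-0.9, 2.11], [0.09, 2.58], [-1.31, 4.45], [0.11, 2.69], [-2.54, 2.54]. Speed limits (rad/s): [2.39, 2.39, 3.01, 3.14, 3.14, 3.14].

## Interface

Orientations are given as a rotation vector (axis times angle).
In Python, from workcell import get_obs, get_image, close_job, recognise, mark_of, tcp_to_grasp gives the robot as it stands. The module is installed in compiled form; this text tells all that it offers.
- The arm moves only by the tool move_arm, never from a script. Its argument "motion" is a list of rows, each a list of 7 numbers: the shift along the world's x, y, z in mm, then the turn, a rotation vector about the world's x, y, z in rad, then the finger opening in mm, from 0 to 87.8. A call has 1 to 5 rows; each row is the pose to reach, as a shift and turn from the pose commanded when the call began; what a row does not reach only later rows make up. A row lasts 1/12 s, in which the tool goes at most 41.7 mm and 7.16 degrees, less where a joint would pass 70% of its speed; a pose out of reach is approached as far as the arm can. A call with a gripper value outside its range is refused whole. The fingers move at their own pace and stop on an object; the grip force is fixed at half the most. Time passes only in rows, so rows that repeat a pose let the fingers close. It gives the time, the measured TCP pose, the force and the opening at its end, in the units of the state.
- get_obs(): the state, without advancing time (a new reading comes with each control period).
- get_image(name): name is "scene" or "top" or "wrist"; returns a dict with "color" (384x512x3 uint8, red, green, blue), "mtx" (3x3 intrinsics, pixels), "camera_from_world" (4x4, takes a point from world to camera coordinates). Camera axes: x right, y up, looking along -z (the intrinsics and any distortion apply to the point x, -y, -z); pixel columns grow to the right and rows downward; lengths in mm; the calibration is good to about 2 mm. The wrist camera is an equidistant fisheye: a pixel r from the principal point sees the ray r / f radians off the axis. A picture is of the moment at which its call begins. There is no depth.
- close_job(): hands the job in, once; it reports no verdict.
Trained networks look in a picture, given as the dict that the camera call returned (one of the last four; its "shot" number tells which), for a name from the list of things; names that differ only in an ending like _2 or _b are one class to them, and where a whole thing is asked for, a point or a joint stands for the part that bears it (a point fixed in the world has none). Each returns a list of dicts, best first, with "p" (0 to 1); they miss things now and then, are a little off and sometimes report something else, mostly with a low value. They report only what shows in the picture. A call takes as long as a camera call. They do not tell look-alikes from the thing itself.
- recognise(picture, label): "bbox" ([centre column, centre row, width, height] in pixels, round what is visible of it).
- mark_of(picture, label): "location" ([row, column] in pixels: a listed point, or the origin of a listed thing).
The state is a dict: "t": time; "qpos": joint angles; "qvel": joint speeds; "joint_torque": joint torques, N m; "ee_pos": TCP position; "orientation": TCP orientation; "ft_force": force on the tool from outside, world axes, zero at the start; "moment": the same for the moment, N m; "width": finger opening in mm.
Only numpy, scipy, OpenCV 4.12 (cv2) and the standard library are available. Lean on these libraries where they do the work, as an engineer would, in place of code of your own. Each camera call takes 0.05 s, during which the arm holds its last target. There are 200 camera calls.

## Working session

There is one attempt and no reset: what is moved stays moved. The work goes in short steps, Python scripts to look and compute and a tool call to move; the robot and the scene stay as the last step left them, time stands still between calls to the robot, and variables do not carry over. Pictures are saved under pics/ and viewed, about 8 in all and at most 12, crops included, and the job is handed in when it is done.

Besides the shell and the picture viewer there is one more tool, called after "Request:" as name(argument=value, ...) on one line, values as JSON. move_arm: Moves the arm, as the interface text tells. Its arguments: {"type":"object","properties":{"motion":{"type":"array"}},"required":["motion"]}

```bash
mkdir -p pics
cat > h.py <<'E'
import numpy as np, cv2
from workcell import *
def ray(im,row,col):
    K=im["mtx"];T=np.array(im["camera_from_world"]);
    d=np.array([(col-K[0][2])/K[0][0],-(row-K[1][2])/K[1][1],-1.]);R=T[:3,:3]
    return -R.T@T[:3,3], R.T@d
def at_z(im,row,col,z):
    c,d=ray(im,row,col); return c+d*(z-c[2])/d[2]
def proj(im,p):
    T=np.array(im["camera_from_world"]);q=T[:3,:3]@np.asarray(p,float)+T[:3,3];K=im["mtx"]
    return np.array([K[0][2]+K[0][0]*q[0]/-q[2],K[1][2]+K[1][1]*-q[1]/-q[2]]) # col,row
E
python3 - <<'E'
from h import *
o=get_obs();print(o["t"],o["ee_pos"],o["orientation"],o["width"],tcp_to_grasp)
for n in("scene","top"):
    im=get_image(n);cv2.imwrite(f"pics/{n}0.png",im["color"][:,:,::-1])
    c,_=ray(im,0,0);print(n,c.round(),np.array(im["mtx"]).round(1).tolist(),[k for k in im])
    for l,z in(("scrap_block",110),("sound_block",110),("feed_deck",110),("drop_edge",110),("flap_hinge",178),("flap_edge",116),("chute",0),("scrap_box",10),("rosette",110),("water_bottle",0),("jar",0),("cup",0)):
        r=mark_of(im,l)
        print(l,[(round(x["p"],2),np.round(x["location"]).tolist(),at_z(im,*x["location"],z).round().tolist()[:2]) for x in r[:4]])
E
```

```text
0.0 [201.58588858 591.01724456 221.91444273] [ 2.55428063e+00  1.82752423e+00 -1.92790826e-03] 87.92396577212138 18.700000000000003
scene [1361.   11. 1161.] [[446.9, 0.0, 260.2], [0.0, 446.9, 191.2], [0.0, 0.0, 1.0]] ['color', 'mtx', 'camera_from_world', 'shot']
scrap_block [(0.83, [204.0, 323.0], [546.0, 230.0]), (0.74, [188.0, 253.0], [475.0, 26.0]), (0.55, [166.0, 294.0], [389.0, 159.0])]
sound_block [(0.79, [223.0, 281.0], [611.0, 99.0])]
feed_deck [(0.63, [207.0, 269.0], [548.0, 70.0])]
drop_edge [(0.82, [221.0, 219.0], [593.0, -78.0])]
flap_hinge [(0.82, [204.0, 233.0], [587.0, -35.0])]
flap_edge []
chute [(0.62, [240.0, 237.0], [588.0, -30.0])]
scrap_box []
rosette [(0.58, [232.0, 317.0], [647.0, 201.0])]
water_bottle [(0.97, [181.0, 127.0], [324.0, -406.0])]
jar [(0.6, [187.0, 172.0], [361.0, -251.0])]
cup [(0.6, [163.0, 333.0], [278.0, 315.0])]
top [ 365.   37. 1359.] [[418.6, 0.0, 254.8], [0.0, 418.6, 196.9], [0.0, 0.0, 1.0]] ['color', 'mtx', 'camera_from_world', 'shot']
scrap_block [(0.88, [267.0, 220.0], [301.0, 163.0]), (0.64, [213.0, 196.0], [462.0, 232.0]), (0.62, [239.0, 346.0], [371.0, -213.0]), (0.56, [207.0, 256.0], [475.0, 51.0])]
sound_block [(0.7, [255.0, 398.0], [322.0, -361.0]), (0.6, [160.0, 242.0], [619.0, 90.0])]
feed_deck [(0.96, [181.0, 247.0], [556.0, 76.0])]
drop_edge [(0.61, [180.0, 247.0], [556.0, 75.0]), (0.59, [163.0, 296.0], [605.0, -75.0])]
flap_hinge [(0.76, [163.0, 285.0], [593.0, -37.0])]
flap_edge [(0.48, [167.0, 281.0], [594.0, -28.0])]
chute [(0.91, [176.0, 282.0], [584.0, -36.0]), (0.31, [250.0, 116.0], [358.0, 511.0])]
scrap_box []
rosette [(0.61, [147.0, 203.0], [664.0, 206.0])]
water_bottle [(0.55, [254.0, 398.0], [320.0, -397.0])]
jar [(0.83, [243.0, 352.0], [359.0, -254.0])]
cup [(0.95, [270.0, 176.0], [288.0, 313.0]), (0.62, [165.0, 295.0], [620.0, -79.0])]
```

Run:
```python
import cv2
a=cv2.imread("pics/top0.png")[110:300,130:400];cv2.imwrite("pics/topc.png",cv2.resize(a,None,fx=2.9,fy=2.9,interpolation=cv2.INTER_CUBIC))
a=cv2.imread("pics/scene0.png")[140:300,190:390];cv2.imwrite("pics/scenec.png",cv2.resize(a,None,fx=3.7,fy=3.7,interpolation=cv2.INTER_CUBIC))
```

```text
(no output)
```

View pics/topc.png

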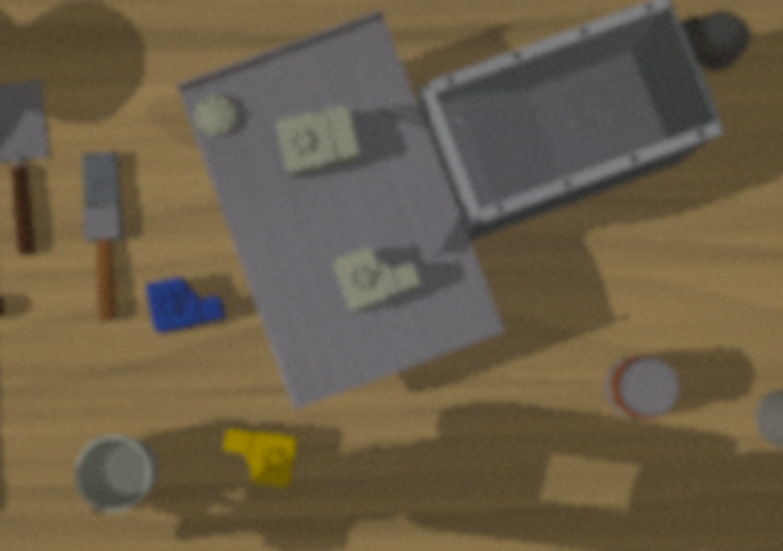

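View pics/scenec.png

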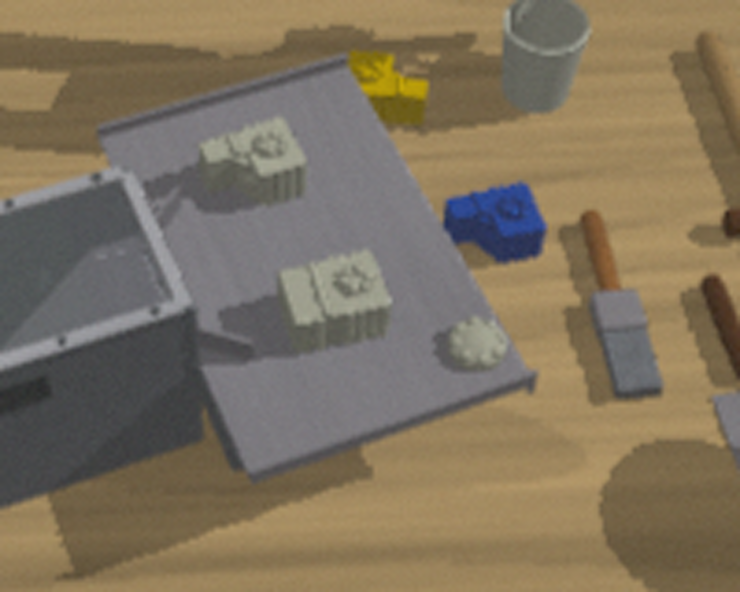

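The top crop shows the plaster broken casting at (375,277) with its notch towards the upper right. The sound casting is at (317,140), and the rosette at (215,115). The blue (185,305) and yellow (265,455) look-alikes lie off the deck. So the target is the plaster block on the right side of the deck, and the scene crop (250,160) confirms the missing corner. Next I'll fit the chute and block poses.

```bash
cat > fit.py <<'E'
from h import *
from scipy.optimize import least_squares, minimize
def W(c,p): 
    s,k=np.sin(c[2]),np.cos(c[2]); return np.array([c[0]+k*p[0]-s*p[1],c[1]+s*p[0]+k*p[1],p[2]])
def toC(c,p):
    s,k=np.sin(c[2]),np.cos(c[2]); d=np.array(p[:2])-c[:2]; return np.array([k*d[0]+s*d[1],-s*d[0]+k*d[1]])
BL=[(-38,-26),(38,-26),(38,-2),(4,-2),(4,26),(-38,26)]; SO=[(-38,-26),(38,-26),(38,26),(-38,26)]
def sil(im,b,poly,up=4):
    m=np.zeros((384*up,512*up),np.uint8); P=lambda z:[proj(im,W(b,(x,y,z+110)))for x,y in poly]
    lo,hi=P(0),P(40); n=len(poly)
    f=lambda q:cv2.fillPoly(m,[np.round((np.array(q)+.5)*up-.5).astype(np.int32)],1)
    f(lo);f(hi)
    for i in range(n): j=(i+1)%n; f([lo[i],lo[j],hi[j],hi[i]])
    return cv2.resize(m.astype(np.float32),(512,384),interpolation=cv2.INTER_AREA)
def plaster(im):
    a=cv2.cvtColor(im["color"],cv2.COLOR_RGB2LAB).astype(int); return a
def fitblock(ims,b0,poly,masks):
    cost=lambda b:sum(np.abs(sil(im,b,poly)-m).sum() for im,m in zip(ims,masks))
    r=minimize(cost,b0,method="Nelder-Mead",options=dict(initial_simplex=[b0,[b0[0]+8,b0[1],b0[2]],[b0[0],b0[1]+8,b0[2]],[b0[0],b0[1],b0[2]+.15]],maxiter=150,xatol=.1,fatol=.1))
    return r.x,r.fun
def mask(im,c,b,rad=32):
    a=cv2.cvtColor(cv2.GaussianBlur(im["color"],(3,3),0),cv2.COLOR_RGB2LAB).astype(float)
    d=a[...,2]-128
    m=(d>5).astype(np.uint8)   # plaster is yellowish, deck is neutral/violet
    u=proj(im,[b[0],b[1],130]); k=np.zeros_like(m); cv2.circle(k,(int(u[0]),int(u[1])),rad,1,-1)
    n,l,s,_=cv2.connectedComponentsWithStats(m*k); return m,l,s,u
E
python3 - <<'E'
from fit import *
T=get_image("top");S=get_image("scene")
tc=lambda u,v:(u/2.9+130,v/2.9+110); sc=lambda u,v:(u/3.7+190,v/3.7+140)
obs=[(T,tc(182,88),(-230,180,122)),(T,tc(380,14),(0,180,122)),(T,tc(503,328),(0,-180,122)),(T,tc(296,405),(-230,-180,122)),
(T,tc(664,2),(264,71,190)),(T,tc(720,130),(264,-71,190)),(T,tc(425,92),(0,71,190)),(T,tc(478,225),(0,-71,190)),
(S,sc(348,57),(-230,-180,122)),(S,sc(99,127),(0,-180,122)),(S,sc(535,375),(-230,180,122)),(S,sc(120,170),(0,-71,190)),(S,sc(192,305),(0,71,190))]
f=lambda c:np.concatenate([proj(i,W(c,p))-np.array(q)+0*c[0] for i,q,p in obs])
r=least_squares(f,[588,-33,-1.21],loss="soft_l1",x_scale=[1,1,.01]);c=r.x
print("chute",c,r.fun.reshape(-1,2).round(1).tolist())
np.save("c.npy",c)
for nm,poly,g in(("scrap",BL,(475,30,-1.25)),("sound",SO,(617,95,-1.25))):
    ms=[];
    for im in(T,S):
        m,l,s,u=mask(im,c,g); w=l[int(u[1]),int(u[0])]; print(nm,s[w] if w else s)
        ms.append((l==w).astype(np.float32) if w else m*0.)
    for sub in((0,1),(0,),(1,)):
        b,e=fitblock([(T,S)[i] for i in sub],list(g),poly,[ms[i] for i in sub]);print(nm,sub,b.round(2),round(e,1),"chute frame",toC(c,b).round(1),round(b[2]-c[2],3))
E
```

```text
chute [589.57941315 -33.00153835  -1.24859155] [[-2.0, -1.6], [1.0, -1.8], [0.8, 1.1], [-1.2, 1.6], [2.7, -1.6], [2.1, -0.1], [-1.3, -1.3], [-1.9, -0.9], [-0.7, -1.1], [-1.1, -0.6], [-0.0, -0.3], [2.8, -1.8], [0.1, -0.9]]
scrap [246 197  28  19 343]
scrap [244 172  28  22 350]
scrap (0, 1) [481.05  38.96  -1.27] 223.4 chute frame [-102.6  -80.2] -0.021
scrap (0,) [482.72  39.87  -1.24] 55.2 chute frame [-103.   -78.3] 0.01
scrap (1,) [473.61  38.97  -1.48] 140.9 chute frame [-105.   -87.2] -0.228
sound [226 147  27  23 444]
sound [266 208  29  25 464]
sound (0, 1) [619.71  94.88  -1.36] 291.5 chute frame [-111.8   69.1] -0.111
sound (0,) [622.27  96.    -1.34] 75.8 chute frame [-112.    71.9] -0.095
sound (1,) [615.3  94.6  -1.5] 187.8 chute frame [-112.9   64.8] -0.256
```

```bash
cat > ov.py <<'E'
from fit import *
def overlay(im,c,bs,box,f,fn):
    x0,y0,x1,y1=box
    a=cv2.resize(im["color"][y0:y1,x0:x1,::-1],None,fx=f,fy=f,interpolation=cv2.INTER_CUBIC)
    q=lambda p:tuple(int(v) for v in ((proj(im,p)+.5-[x0,y0])*f))
    def pl(pts,col,cl=True):
        for i in range(len(pts)-(not cl)): cv2.line(a,q(pts[i]),q(pts[(i+1)%len(pts)]),col,1)
    pl([W(c,p) for p in((-230,-180,110),(0,-180,110),(0,180,110),(-230,180,110))],(0,0,255))
    pl([W(c,p) for p in((0,-71,190),(264,-71,190),(264,71,190),(0,71,190))],(0,255,255))
    for b,poly in bs:
        pl([W(b,(x,y,150)) for x,y in poly],(0,255,0)); pl([W(b,(x,y,110)) for x,y in poly],(255,0,255))
    return a
E
python3 - <<'E'
from ov import *
c=np.load("c.npy");T=get_image("top");S=get_image("scene")
bs=[((482.7,39.9,-1.24),BL),((622,96,-1.34),SO)]
A=overlay(T,c,bs,(180,100,390,260),2.8,"");B=overlay(S,c,bs,(190,140,350,280),2.8,"")
cv2.imwrite("pics/ovT.png",A);cv2.imwrite("pics/ovS.png",cv2.resize(B,None,fx=1.4,fy=1.4))
E
```

```text
(no output)
```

View pics/ovT.png

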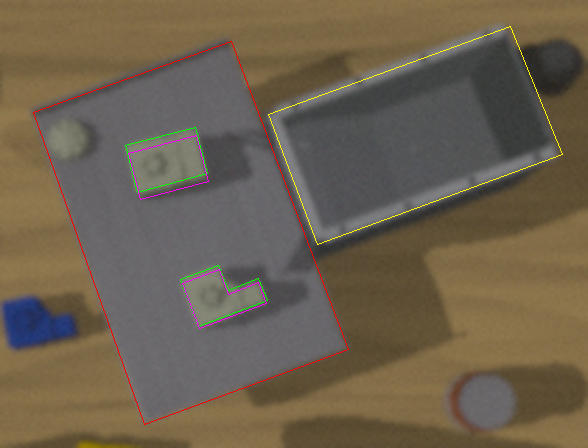

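View pics/ovS.png

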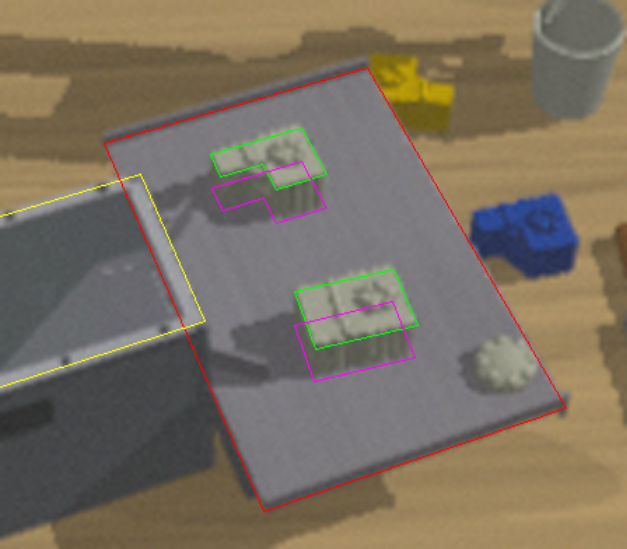

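The overlays match both views. The chute is at about (589.6, -33, yaw -1.2486), and the broken casting is at chute (-103,-78) with yaw about 0, notch towards the flap and the centre. I'll move over the -y side of the block with the jaws along chute x, then push sideways with both fingertips.

Request:
move_arm(motion=[[35, -84, 0, 0, 0, 0.1, 30], [70, -168, 0, 0, 0, 0.2, 30], [70, -168, 0, 0, 0, 0.2, 30], [78, -187, 0, 0, 0, 0.22, 30], [78, -187, 0, 0, 0, 0.22, 30]])

```text
t: 1.92
ee_pos: [280.0, 402.2, 222.6]
orientation: [2.337, 2.099, -0.0]
ft_force: [0.4, -0.3, 0.5]
width: 58.2
```

Request:
move_arm(motion=[[15, -36, 0, 0, 0, 0.1, 30], [30, -72, 0, 0, 0, 0.2, 30], [46, -110, 0, 0, 0, 0.22, 30], [78, -187, 0, 0, 0, 0.22, 30], [78, -187, 0, 0, 0, 0.22, 30]])

```text
t: 2.33
ee_pos: [358.1, 215.9, 223.0]
orientation: [2.093, 2.342, 0.001]
ft_force: [0.2, 0.1, -0.3]
width: 30.2
```

Request:
move_arm(motion=[[15, -36, 0, 0, 0, 0.1, 30], [30, -72, 0, 0, 0, 0.2, 30], [46, -110, 0, 0, 0, 0.213, 30], [78, -187, 0, 0, 0, 0.213, 30], [78, -187, 0, 0, 0, 0.213, 30]])

```text
t: 2.75
ee_pos: [434.8, 32.1, 223.1]
orientation: [1.833, 2.55, 0.001]
ft_force: [0.3, 1.3, -0.2]
width: 30.1
```

Request:
move_arm(motion=[[0, 0, -40, 0, 0, 0, 30], [0, 0, -75, 0, 0, 0, 30], [0, 0, -98, 0, 0, 0, 30], [0, 0, -98, 0, 0, 0, 30]])

```text
t: 3.08
ee_pos: [431.4, 33.4, 121.2]
orientation: [-1.832, -2.545, 0.007]
ft_force: [-1.2, -0.1, 0.1]
width: 30.0
```

Run:
```python
from ov import *
c=np.load("c.npy");T=get_image("top");S=get_image("scene");o=get_obs();print(o["t"],o["ee_pos"],toC(c,o["ee_pos"]),o["ft_force"])
bs=[((482.7,39.9,-1.24),BL)]
A=overlay(T,c,bs,(200,140,330,250),3.6,"");B=overlay(S,c,bs,(210,120,330,240),3.3,"")
h=396;cv2.imwrite("pics/d1.png",np.hstack([cv2.resize(A,(440,h))[:, :400],B]))
```

```text
3.1833 [434.05187694  34.08384551 124.6342462 ] [-112.88227964 -126.28085441] [-0.1699326  -0.16459166  0.3280149 ]
```

View pics/d1.png

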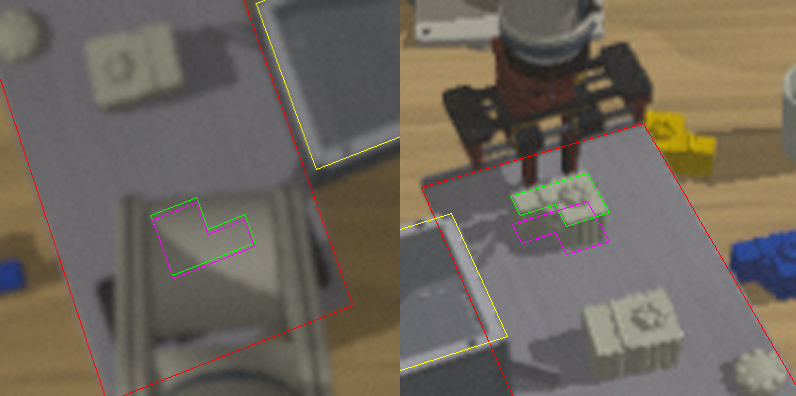

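The scene view shows both fingers behind the casting's -y face at about (550,160), with the notch facing the centre. Pushing sideways now.

Request:
move_arm(motion=[[10, 0, 0, 0, 0, 0, 30], [19, 3, 0, 0, 0, 0, 30], [27, 6, 0, 0, 0, 0, 30], [35, 8, 0, 0, 0, 0, 30], [43, 11, 0, 0, 0, 0, 30]])

```text
t: 3.6
ee_pos: [478.6, 45.5, 125.5]
orientation: [1.833, 2.551, 0.001]
ft_force: [-2.2, -1.0, 2.0]
width: 30.1
```

Request:
move_arm(motion=[[8, 3, 0, 0, 0, 0, 30], [17, 5, 0, 0, 0, 0, 30], [26, 8, 0, 0, 0, 0, 30], [34, 11, 0, 0, 0, 0, 30], [40, 13, 0, 0, 0, 0, 30]])

```text
t: 4.02
ee_pos: [518.5, 58.5, 124.6]
orientation: [1.834, 2.551, 0.001]
ft_force: [-2.5, -0.1, 1.6]
width: 29.6
```

Run:
```python
from ov import *
c=np.load("c.npy");S=get_image("scene");o=get_obs();print(o["t"],o["ee_pos"],toC(c,o["ee_pos"]),o["ft_force"])
b=(*W(c,(-103,-4,0))[:2],c[2])
cv2.imwrite("pics/d2.png",overlay(S,c,[(b,BL)],(180,120,330,250),4,""))
```

```text
4.0667 [519.62500605  58.73544048 124.77956282] [-109.16782159  -37.30521526] [0.64889615 1.37737659 0.30540371]
```

View pics/d2.png

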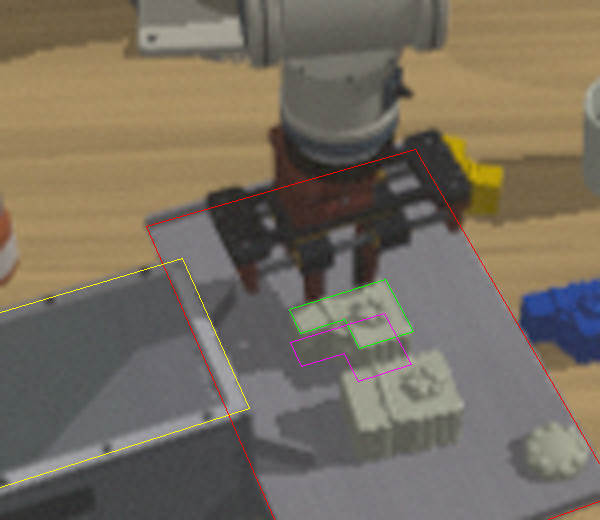

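The casting now sits at about chute y = -4, square to the feed, and the sound casting hasn't moved. I'll back off and work out the tilted pushing pose, about 42° with fingers forward, so they can pass under the lintel.

Request:
move_arm(motion=[[-14, -5, 0, 0, 0, 0, 30], [-14, -5, 40, 0, 0, 0, 28], [-14, -5, 80, 0, 0, 0, 26], [-14, -5, 110, 0, 0, 0, 25], [-14, -5, 110, 0, 0, 0, 25]])

```text
t: 4.48
ee_pos: [507.2, 53.5, 240.7]
orientation: [1.829, 2.544, 0.011]
ft_force: [1.2, -0.5, 0.6]
width: 25.0
```

Run:
```python
from fit import *
from scipy.spatial.transform import Rotation as R
c=np.load("c.npy");o=get_obs();print(o["qpos"],o["ee_pos"],toC(c,o["ee_pos"]))
R0=R.from_rotvec(o["orientation"]);ex=np.array([np.cos(c[2]),np.sin(c[2]),0]);ey=np.array([-ex[1],ex[0],0]);ez=np.array([0,0,1.])
for s in(1,-1):
  for th in(0,np.radians(42)):
    z=np.sin(th)*ex-np.cos(th)*ez;x=s*ey;M=R.from_matrix(np.c_[x,np.cross(z,x),z]);print(s,th,(M*R0.inv()).as_rotvec().round(3))
print("tilt about world (42deg)",(-ey*np.radians(42)).round(3))
print("above start",W(c,(-160,-6,0))-o["ee_pos"])
```

```text
[ 8.16329964e-02  2.26205757e-01  1.87147587e+00  1.19095643e-04
  1.03287397e+00 -1.81336898e+00] [507.2058125   53.46848499 240.7114727 ] [-108.10455095  -50.75313867]
1 0 [ 0.008  0.009 -1.573]
1 0.7330382858376184 [-0.354 -0.717 -1.497]
-1 0 [-0.009  0.008  1.569]
-1 0.7330382858376184 [-0.735  0.369  1.489]
tilt about world (42deg) [-0.695 -0.232 -0.   ]
above start [  26.01697998   63.39635483 -240.7114727 ]
```

Request:
move_arm(motion=[[2, 4, 0, -0.024, -0.048, -0.1, 25], [4, 8, 0, -0.047, -0.096, -0.2, 25], [6, 13, 0, -0.071, -0.143, -0.299, 25], [8, 17, 0, -0.094, -0.191, -0.399, 25], [9, 21, 0, -0.118, -0.239, -0.499, 25]])

```text
t: 4.9
ee_pos: [512.3, 74.2, 234.3]
orientation: [2.211, 1.846, 0.064]
ft_force: [-0.5, -0.2, -0.0]
width: 24.7
```

Request:
move_arm(motion=[[2, 4, 0, -0.024, -0.048, -0.1, 25], [4, 8, 0, -0.047, -0.096, -0.2, 25], [6, 13, 0, -0.071, -0.143, -0.299, 25], [8, 17, 0, -0.094, -0.191, -0.399, 25], [9, 21, 0, -0.118, -0.239, -0.499, 25]])

```text
t: 5.32
ee_pos: [521.2, 95.1, 234.3]
orientation: [2.388, 1.12, 0.114]
ft_force: [0.7, -0.4, -0.2]
width: 24.8
```

Request:
move_arm(motion=[[2, 4, 0, -0.024, -0.048, -0.1, 25], [4, 8, 0, -0.047, -0.096, -0.2, 25], [6, 13, 0, -0.071, -0.143, -0.299, 25], [8, 17, 0, -0.094, -0.191, -0.399, 25], [9, 21, 0, -0.118, -0.239, -0.499, 25]])

```text
t: 5.73
ee_pos: [530.1, 116.5, 233.9]
orientation: [2.394, 0.395, 0.15]
ft_force: [0.3, -0.6, 0.1]
width: 24.9
```

```bash
cat > chk.py <<'E'
from fit import *
from scipy.spatial.transform import Rotation as R
c=np.load("c.npy");o=get_obs();print(round(o["t"],2),o["qpos"].round(3),o["ee_pos"].round(1),"chute",toC(c,o["ee_pos"]).round(1),o["ft_force"].round(1))
M=R.from_rotvec(o["orientation"]);ex=np.array([np.cos(c[2]),np.sin(c[2]),0]);ey=np.array([-ex[1],ex[0],0]);ez=np.array([0,0,1.])
C=np.c_[ex,ey,ez];print("tool x,z in chute",(C.T@M.as_matrix())[:,[0,2]].T.round(3).tolist())
z=np.sin(np.radians(42))*ex-np.cos(np.radians(42))*ez;x=ey
print("remaining turn",(R.from_matrix(np.c_[x,np.cross(z,x),z])*M.inv()).as_rotvec().round(3))
E
python3 chk.py
```

```text
5.73 [ 0.567  0.413  1.828 -0.752  1.22   0.626] [530.1 116.5 233.9] chute [-160.6   -9.1] [ 0.3 -0.6  0.1]
tool x,z in chute [[-0.005, 1.0, 0.001], [0.66, 0.004, -0.751]]
remaining turn [-0.012 -0.003 -0.005]
```

Request:
move_arm(motion=[[2, 5, -35, 0, 0, 0, 25], [2, 5, -70, 0, 0, 0, 25], [2, 5, -95, 0, 0, 0, 25], [2, 5, -104, 0, 0, 0, 25], [2, 5, -104, 0, 0, 0, 25]])

```text
t: 6.15
ee_pos: [530.9, 120.1, 128.1]
orientation: [2.393, 0.403, 0.144]
ft_force: [-0.5, 0.2, -0.8]
width: 25.2
```

```bash
python3 chk.py
python3 - <<'E'
from ov import *
c=np.load("c.npy");S=get_image("scene")
b=(*W(c,(-103,-4,0))[:2],c[2])
cv2.imwrite("pics/d3.png",overlay(S,c,[(b,BL)],(180,120,330,250),4,""))
E
```

```text
6.15 [ 0.572  0.583  1.863 -0.812  1.078  0.778] [530.9 120.1 128.1] chute [-163.8   -7.2] [-0.5  0.2 -0.8]
tool x,z in chute [[-0.009, 1.0, -0.006], [0.66, 0.002, -0.752]]
remaining turn [-0.01  -0.01  -0.009]
```

View pics/d3.png

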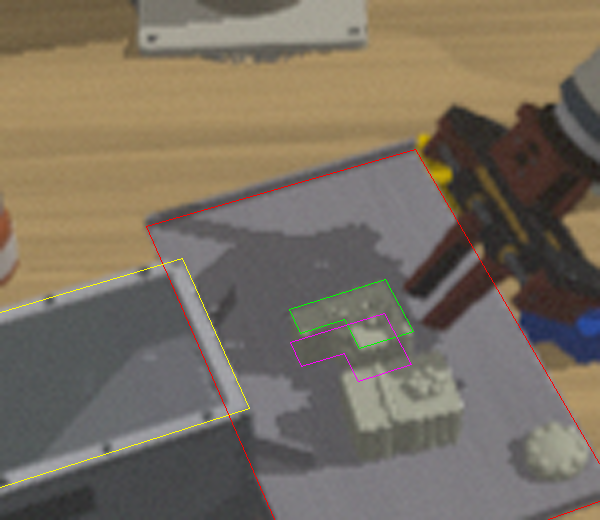

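The fingers are behind the rear face at about (425,305), with the casting square in front. Pushing it in the feed direction.

Request:
move_arm(motion=[[4, -11, 0, 0, 0, 0, 25], [8, -24, 0, 0, 0, 0, 25], [12, -36, 0, 0, 0, 0, 25], [16, -48, 0, 0, 0, 0, 25], [20, -60, 0, 0, 0, 0, 25]])

```text
t: 6.62
ee_pos: [553.0, 59.3, 131.7]
orientation: [2.395, 0.399, 0.151]
ft_force: [-0.5, 1.4, 1.0]
width: 24.7
```

```bash
python3 chk.py
python3 - <<'E'
from ov import *
c=np.load("c.npy");S=get_image("scene")
b=(*W(c,(-55,-4,0))[:2],c[2])
cv2.imwrite("pics/d4.png",overlay(S,c,[(b,BL)],(180,120,330,250),4,""))
E
```

```text
6.62 [ 0.456  0.563  1.892 -0.88   1.013  0.737] [553.   59.3 131.7] chute [-99.1  -5.4] [-0.5  1.4  1. ]
tool x,z in chute [[-0.008, 1.0, 0.001], [0.659, 0.006, -0.752]]
remaining turn [-0.013 -0.003 -0.008]
```

View pics/d4.png

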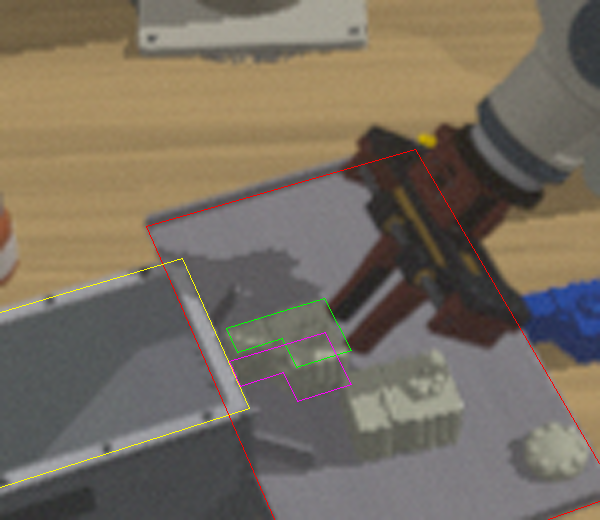

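Request:
move_arm(motion=[[4, -11, 1, 0, 0, 0, 25], [8, -23, 2, 0, 0, 0, 25], [12, -35, 2, 0, 0, 0, 25], [15, -46, 2, 0, 0, 0, 25], [19, -57, 2, 0, 0, 0, 25]])

```text
t: 7.08
ee_pos: [571.4, 2.6, 132.6]
orientation: [2.394, 0.4, 0.149]
ft_force: [-0.9, 1.1, 0.2]
width: 25.1
```

```bash
python3 chk.py
python3 - <<'E'
from ov import *
c=np.load("c.npy");S=get_image("scene")
b=(*W(c,(7,-4,0))[:2],c[2])
cv2.imwrite("pics/d5.png",overlay(S,c,[(b,BL)],(180,120,330,250),4,""))
E
```

```text
7.08 [ 0.348  0.555  1.906 -0.939  0.956  0.689] [571.4   2.6 132.6] chute [-39.6  -6. ] [-0.9  1.1  0.2]
tool x,z in chute [[-0.009, 1.0, -0.001], [0.659, 0.005, -0.752]]
remaining turn [-0.013 -0.005 -0.009]
```

View pics/d5.png

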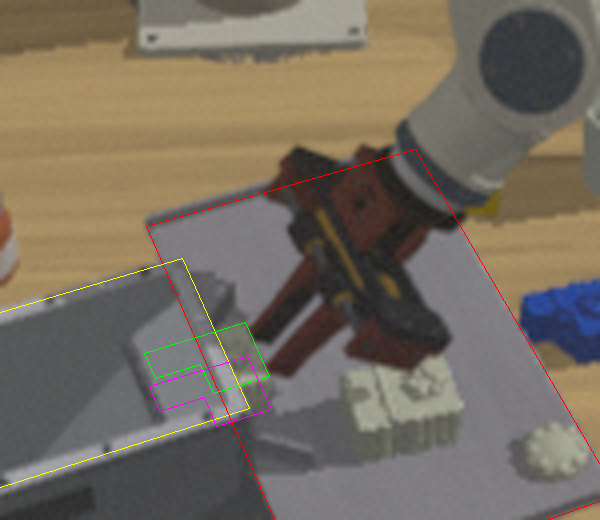

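The casting has the flap open, with its rear at about (260,370) and on the centre line. Pushing on.

Request:
move_arm(motion=[[3, -9, 0, 0, 0, 0, 25], [6, -19, 0, 0, 0, 0, 25], [9, -28, -1, 0, 0, 0, 25], [12, -36, -2, 0, 0, 0, 25], [15, -44, -2, 0, 0, 0, 25]])

```text
t: 7.55
ee_pos: [586.5, -41.0, 130.6]
orientation: [2.394, 0.401, 0.149]
ft_force: [-0.7, 1.3, 1.1]
width: 25.0
```

Request:
move_arm(motion=[[2, -5, 0, 0, 0, 0, 25], [3, -9, 0, 0, 0, 0, 25], [4, -12, 0, 0, 0, 0, 25], [4, -12, 0, 0, 0, 0, 25]])

```text
t: 7.88
ee_pos: [590.1, -52.8, 130.5]
orientation: [2.394, 0.4, 0.149]
ft_force: [0.2, 0.1, -0.3]
width: 24.7
```

```bash
python3 chk.py
python3 - <<'E'
from ov import *
c=np.load("c.npy");S=get_image("scene")
cv2.imwrite("pics/d6.png",overlay(S,c,[],(130,120,300,260),4,""))
E
```

```text
7.88 [ 0.24   0.559  1.904 -0.995  0.899  0.644] [590.1 -52.8 130.5] chute [18.9 -5.8] [ 0.2  0.1 -0.3]
tool x,z in chute [[-0.008, 1.0, -0.001], [0.659, 0.004, -0.752]]
remaining turn [-0.012 -0.006 -0.008]
```

View pics/d6.png

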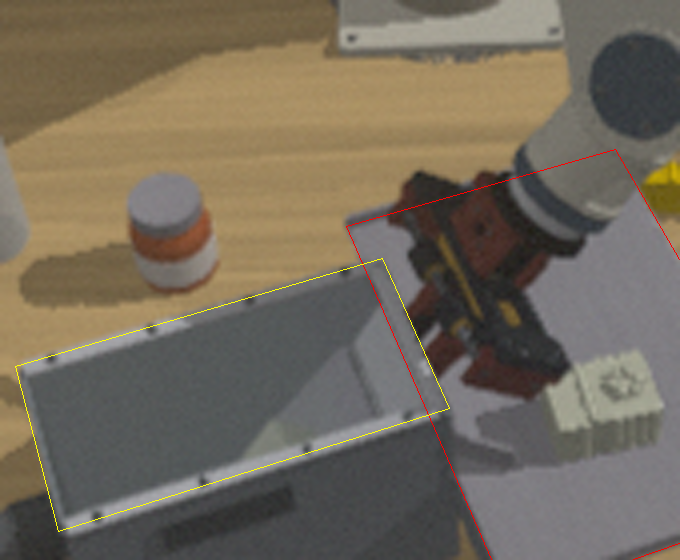

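The casting has dropped and is visible deep in the chest at (270,435). Drawing the fingers straight back, then lifting clear.

Request:
move_arm(motion=[[-5, 15, 0, 0, 0, 0, 25], [-12, 36, 1, 0, 0, 0, 25], [-20, 60, 2, 0, 0, 0, 25], [-29, 87, 3, 0, 0, 0, 25], [-38, 114, 3, 0, 0, 0, 25]])

```text
t: 8.35
ee_pos: [551.6, 63.0, 133.8]
orientation: [2.394, 0.4, 0.149]
ft_force: [0.2, -0.6, -0.5]
width: 24.9
```

Request:
move_arm(motion=[[-9, 28, 20, 0, 0, 0, 25], [-18, 54, 45, 0, 0, 0, 25], [-18, 54, 80, 0, 0, 0, 25], [-18, 54, 120, 0, 0, 0, 25], [-18, 54, 120, 0, 0, 0, 25]])

```text
t: 8.77
ee_pos: [536.8, 118.4, 260.3]
orientation: [2.397, 0.399, 0.162]
ft_force: [0.7, 0.7, 0.3]
width: 24.9
```

Request:
move_arm(motion=[[-30, 20, 20, 0, 0, 0, 25], [-60, 40, 40, 0, 0, 0, 25], [-90, 60, 60, 0, 0, 0, 25], [-90, 60, 60, 0, 0, 0, 25], [-90, 60, 60, 0, 0, 0, 25]])

```text
t: 9.18
ee_pos: [443.8, 177.3, 314.4]
orientation: [2.395, 0.404, 0.153]
ft_force: [0.3, -0.2, -0.4]
width: 25.1
```

```bash
python3 chk.py
python3 - <<'E'
from ov import *
c=np.load("c.npy");S=get_image("scene");T=get_image("top")
for im in(S,T):
    for l in("scrap_block","scrap_box","flap_edge","sound_block","rosette","cup","jar","water_bottle"): print(l,[(round(x["p"],2),np.round(x["location"]).tolist()) for x in mark_of(im,l)[:4]])
A=overlay(S,c,[((622,96,-1.34),SO)],(130,120,330,270),2.9,"");B=cv2.resize(T["color"][90:240,230:400,::-1],None,fx=1.2,fy=2.9)
cv2.imwrite("pics/d7.png",A);cv2.imwrite("pics/d8.png",overlay(T,c,[((622,96,-1.34),SO)],(180,100,390,260),2.8,""))
E
```

```text
9.18 [ 0.754  0.262  1.831 -0.654  1.427  0.644] [443.8 177.3 314.4] chute [-245.6  -71.7] [ 0.3 -0.2 -0.4]
tool x,z in chute [[-0.012, 1.0, 0.001], [0.658, 0.009, -0.753]]
remaining turn [-0.014 -0.003 -0.012]
scrap_block [(0.94, [206.0, 322.0]), (0.69, [164.0, 293.0])]
scrap_box []
flap_edge []
sound_block [(0.86, [224.0, 276.0]), (0.5, [179.0, 126.0])]
rosette [(0.73, [176.0, 390.0]), (0.5, [230.0, 315.0])]
cup [(0.9, [166.0, 335.0])]
jar [(0.63, [182.0, 127.0]), (0.62, [187.0, 174.0])]
water_bottle [(0.67, [179.0, 126.0])]
scrap_block [(0.79, [267.0, 221.0]), (0.64, [215.0, 194.0])]
scrap_box [(0.18, [168.0, 282.0])]
flap_edge [(0.65, [165.0, 283.0])]
sound_block [(0.75, [160.0, 239.0])]
rosette [(0.37, [162.0, 295.0])]
cup [(0.68, [271.0, 176.0])]
jar [(0.81, [240.0, 348.0])]
water_bottle [(0.92, [256.0, 400.0])]
```

View pics/d7.png

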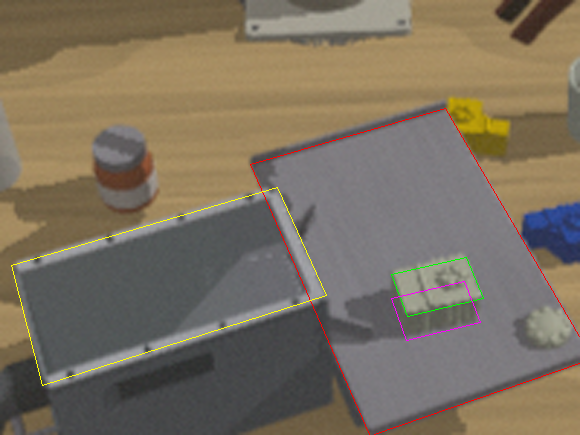

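View pics/d8.png

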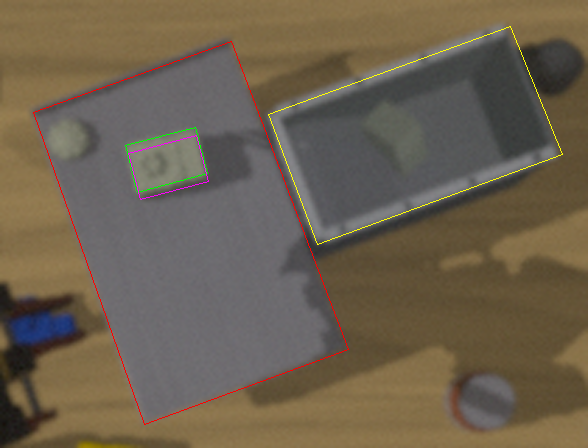

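Request:
move_arm(motion=[[0, 0, 20, 0, 0, 0, 25], [0, 0, 20, 0, 0, 0, 25], [0, 0, 20, 0, 0, 0, 25], [0, 0, 20, 0, 0, 0, 25], [0, 0, 20, 0, 0, 0, 25]])

```text
t: 10.5
ee_pos: [443.9, 175.6, 333.0]
orientation: [2.394, 0.401, 0.148]
ft_force: [0.3, -0.2, -0.2]
width: 25.1
```

Run:
```python
from ov import *
c=np.load("c.npy");T=get_image("top")
a=cv2.GaussianBlur(T["color"],(3,3),0); r=a.astype(int)
old=cv2.imread("pics/d8.png")
new=overlay(T,c,[((622,96,-1.34),SO)],(180,100,390,260),2.8,"")
print("diff chest",np.abs(old.astype(int)-new)[90:180,350:450].mean(),"ref",np.abs(old.astype(int)-new)[60:90,450:500].mean())
for z in(10,30,50,70): print(z,toC(c,at_z(T,100+135/2.8,180+397/2.8,z)).round())
for l in("sound_block","rosette","jar","water_bottle","cup"): print(l,recognise(T,l)[:2])
```

```text
diff chest 1.565 ref 1.6691111111111112
10 [155.  34.]
30 [150.  31.]
50 [146.  27.]
70 [142.  24.]
sound_block [{'bbox': [237.4, 159.1, 24.7, 26.4], 'p': 0.79}, {'bbox': [291.0, 181.6, 199.6, 137.5], 'p': 0.67}]
rosette []
jar [{'bbox': [350.9, 241.4, 23.1, 21.1], 'p': 0.67}, {'bbox': [238.6, 158.9, 28.1, 24.1], 'p': 0.41}]
water_bottle [{'bbox': [292.4, 182.1, 195.3, 135.5], 'p': 0.74}, {'bbox': [409.5, 255.5, 36.7, 22.2], 'p': 0.65}]
cup [{'bbox': [172.1, 273.2, 32.1, 29.3], 'p': 0.74}, {'bbox': [284.5, 165.7, 12.4, 26.2], 'p': 0.23}]
```

```bash
python3 -c "from workcell import *; print(close_job())"
```

```text
the job is handed in; nothing more can be done
None
```

I pushed the broken casting under the flap, it dropped into the scrap box, and I handed the job in. I slid it sideways in front of the flap with two fingertips. Then I tilted the tool 42° to push it on under the lintel, drew the fingers straight back out and lifted clear.

**Last checks:**
- **Broken casting:** the top camera shows it in the box at about chute x = 150, y = 28 mm. Two pictures over a second apart differ only by noise, so it is at rest.
- **Sound casting:** it still matches its starting outline in both views.
- **Other things:** the rosette, jar, bottle and cup look unmoved, but the network gave unreliable marks for the rosette and bottle, so I judged the rosette by eye. I didn't check the mallet, brush or scraper; the arm passed near none of them.
- **Robot:** it is well clear, and the wrist forces read at the end of each move stayed under about 4 N. The job took about 10.5 s of the 54 s allowed.
- **Flap:** I couldn't measure its angle. I take it to be shut because nothing is under it and the casting lies well beyond its swing.

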